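Count along the charging rack by touch and push the earphone case into the third gap

TASK

Count the gaps of the bedside charging rack by touch: from the end with the tall cheek, run a fingertip along the top of the rail at its back, from behind the first gap (occupied ones count too) past the second to the third, and do not touch the rail beyond the third. Then push the black earphone case, which lies in front of the rack, across the table into that third gap, lengthwise and fully home against the back wall. Do not lift or tip the case, leave everything else where it is, and finish with the hand clear.

Things in the scene. Friction and masses are not known exactly. Their poses are not given: they have to be found in the camera images.
- rack: birch divider rack, fixed, no floor, 298 mm long (y), 72 mm deep (x), turned up to 0.2 rad. Origin on the table at its middle; +x from its open front to its back wall, +y to its left end. Five dividers 6 mm thick, 36 mm high, at y = 96, 48, 0, -48, -96 mm and two end cheeks make six gaps 42 mm wide (end ones 45) at y = 120, 72, 24, -24, -72, -120 mm, running along x
- rack_front (a point): point on the table at the middle of the rack's open front, level with the rounded front edges of the dividers, at rack x = -33 mm; a case fully home sticks out 6 mm in front of this line
- rack_stop (a point): point on the table at the middle of the back wall's front face, rack x = +27 mm, which stops the case; a case fully home has its centre at rack x = -6 mm. The back wall carries the rail, top 45 mm above the table. Two of the outer four gaps hold power banks, the middle two are empty
- tall_cheek: end cheek of the rack with a tall rounded upright: 10 mm thick, 72 mm deep, 36 mm high, with a round-topped part 34 mm deep and 75 mm high at its front. Counting starts at this end. Origin on the table at the middle of its underside, at rack x = 0, y = +149 or -149 mm (either end)
- low_cheek: the plain end cheek at the rack's other end: 10 mm thick, 72 mm deep, 36 mm high. Origin on the table at the middle of its underside
- case: black earphone charging case with rounded edges, loose, flat on the table in front of the rack: 66 mm long (x), 32 mm wide (y), 26 mm high, about 60 g. Origin at the centre of its underside, x along its length. Starts up to 0.35 rad off the rack's direction. Slides easily: a push of under 1 N moves it
- rail_1: one of six flush lengths of the rack's rail, the one behind gap 1 as numbered from the left (+y) end; 48 mm long along y, 18 mm wide along x; origin at the middle of its top face, 45 mm above the table, over (x +30 mm, y +120 mm) of the rack; rigid
- rail_2: one of six flush lengths of the rack's rail, the one behind gap 2 as numbered from the left (+y) end; 48 mm long along y, 18 mm wide along x; origin at the middle of its top face, 45 mm above the table, over (x +30 mm, y +72 mm) of the rack; rigid
- rail_3: one of six flush lengths of the rack's rail, the one behind gap 3 as numbered from the left (+y) end; 48 mm long along y, 18 mm wide along x; origin at the middle of its top face, 45 mm above the table, over (x +30 mm, y +24 mm) of the rack; rigid
- rail_4: one of six flush lengths of the rack's rail, the one behind gap 4 as numbered from the left (+y) end; 48 mm long along y, 18 mm wide along x; origin at the middle of its top face, 45 mm above the table, over (x +30 mm, y -24 mm) of the rack; rigid
- rail_5: one of six flush lengths of the rack's rail, the one behind gap 5 as numbered from the left (+y) end; 48 mm long along y, 18 mm wide along x; origin at the middle of its top face, 45 mm above the table, over (x +30 mm, y -72 mm) of the rack; rigid
- rail_6: one of six flush lengths of the rack's rail, the one behind gap 6 as numbered from the left (+y) end; 48 mm long along y, 18 mm wide along x; origin at the middle of its top face, 45 mm above the table, over (x +30 mm, y -120 mm) of the rack; rigid
- bank_a: white power bank 58 x 24 x 30 mm (x, y, z) lying in an outer gap of the rack, leave alone; origin at the centre of its underside
- bank_b: metal power bank 56 x 30 x 22 mm (x, y, z) lying in an outer gap of the rack, leave alone; origin at the centre of its underside
- pills: amber pill jar, 44 mm across, 70 mm high, to one side in front of the rack, leave alone; origin at the centre of its underside
- watch: wrist watch lying flat, 96 x 42 x 12 mm, to the other side in front of the rack, leave alone; origin at the centre of its underside
- mug: white mug 80 mm across, 90 mm high, leave alone; origin at the centre of its underside
- glasses_case: dark brown glasses case 65 x 160 x 40 mm, leave alone; origin at the centre of its underside
There are look-alikes about, which are no part of the job. What is shaped like the case but red is not meant.

How it is judged:
On the way, in this order (a step that is already met when the one before it is completed fails the run):
1. a finger touches the rail behind the first gap from the tall cheek, with the case still outside the rack (((y of tall_cheek in the frame of rack above 0 m and contact force between the fingers and rail_1 above 0.3 N) or (y of tall_cheek in the frame of rack below 0 m and contact force between the fingers and rail_6 above 0.3 N)) and x of case in the frame of rack below -0.05 m), for 0.05 s.
2. a finger touches the rail behind the second gap from the tall cheek, with the case still outside the rack (((y of tall_cheek in the frame of rack above 0 m and contact force between the fingers and rail_2 above 0.3 N) or (y of tall_cheek in the frame of rack below 0 m and contact force between the fingers and rail_5 above 0.3 N)) and x of case in the frame of rack below -0.05 m), for 0.05 s.
3. a finger touches the rail behind the third gap from the tall cheek, with the case still outside the rack (((y of tall_cheek in the frame of rack above 0 m and contact force between the fingers and rail_3 above 0.3 N) or (y of tall_cheek in the frame of rack below 0 m and contact force between the fingers and rail_4 above 0.3 N)) and x of case in the frame of rack below -0.05 m), for 0.05 s.
At the end, for the whole second after the job is handed in: the case lies flat and at rest in the third gap counted from the tall cheek, its centre within 8 mm of the gap's centreline and within 5 mm of fully home against the back wall, its length within 0.2 rad of the gap's direction (x of case in the frame of rack between -0.011 and 0 m and ((y of tall_cheek in the frame of rack above 0 m and y of case in the frame of rack between 0.016 and 0.032 m) or (y of tall_cheek in the frame of rack below 0 m and y of case in the frame of rack between -0.032 and -0.016 m)) and angle between the x axis of case and the x axis of rack, either way round below 0.2 rad and angle between case's own z axis and vertical below 0.1 rad and height (world z) of case below 0.005 m and linear speed of case below 0.01 m/s); the robot touches nothing.
It fails at once if a finger touches the rail beyond the third gap ((y of tall_cheek in the frame of rack above 0 m and contact force between the fingers and rail_4 above 0.3 N) or (y of tall_cheek in the frame of rack below 0 m and contact force between the fingers and rail_3 above 0.3 N)).
It fails at once if the case is lifted (more than 15 mm) (height (world z) of case above 0.015 m).
It fails at once if the case is tipped (more than 0.4 rad) (angle between case's own z axis and vertical above 0.4 rad).
It fails at once if a bystander (power banks, jar, watch, mug, glasses case) is moved more than 20 mm (distance of any of bank_a, bank_b, pills, watch, mug, glasses_case from where it was at the start of the episode above 0.02 m).
It also fails if it takes over 59 s, if anything falls off the work surface, if the arm or the gripper's body presses on something with over 40 N, if the wrist force passes 120 N, or if a joint passes its speed limit or range.

ROBOT

A 7-joint arm with a two-finger parallel gripper is mounted at the origin on the work surface. World frame = base frame: x ahead of the robot, y to its left, z up, the work surface at z = 0. Lengths are in m, angles in rad, forces in N, time in s.
With the tool pointing down it reaches from about 0.4 to 0.75 m from the base axis. Payload 19.5 kg.
Tool frame: the origin (TCP) lies midway between the tips of the shut fingers; the grasp point (between the pads) lies 19 mm behind it; z points along the fingers, y is the line along which they close (so a half turn about z gives the same grasp; the last joint's range is limited). The gripper opens to 85 mm and grips with 20 to 120 N. Pads are 22 mm wide; open, the fingers measure 114 mm over their backs; the gripper's body (76 mm by 85 mm) begins 54 mm behind the grasp point. The pads swing forward as they close: fully open they stand 13 mm farther back than shut.
Start: joints at [1.09, 0.707, -0.028, 1.485, 0.022, 0.951, -0.075], TCP at [0.244, -0.521, 0.231] pointing down, gripper open.
Joint ranges: [-2.71, 2.71], [-0.32, 2.16], [-1.57, 1.52], [0, 2.45], [-1.46, 4.6], [0, 2.02], [-2.83, 2.83]. Speed limits (rad/s): [1.89, 1.89, 2.57, 2.57, 3.01, 3.01, 3.01].

INTERFACE

Orientations are given as a rotation vector (axis times angle).
In Python, from cell import manip gives the robot as it stands. The module is installed in compiled form; this text tells all that it offers.
- The arm moves only by the tool servo_tool, never from a script. Its argument "motion" is one flat list of numbers, 4 for each row, row after row: the shift along the tool's x, y, z each as a share of 0.1 m, from -1 to 1, then the turn about the tool's z as a share of 90 degrees, from -1 to 1. A call has 1 to 10 rows; each row is the pose to reach, as a shift and turn from the pose commanded when the call began, along the tool's axes at that moment; what a row does not reach only later rows make up. A row lasts 1/10 s, in which the tool goes at most 50 mm and 8.59 degrees, less where a joint would pass 70% of its speed; a pose out of reach is approached as far as the arm can. A call with a number of a shift or a turn outside -1 to 1 is refused whole. A call with a gripper value outside its range is refused whole. "jaw" is the closure, from -1 (fully open) to 1 (shut), set as the call begins (left out, the last holds). The fingers move at their own pace and stop on an object; "squeeze" is the grip in N (left out, the last holds). Time passes only in rows, so rows that repeat a pose let the fingers close. It gives the time, the measured TCP pose, the force, the opening and the grip force at its end, in the units of the state.
- manip.state(): the state, without advancing time (a new reading comes with each control period).
- manip.snapshot(name): name is "side" or "top" or "wrist"; returns a dict with "frame" (384x512x3 uint8, red, green, blue), "fx", "fy", "cx", "cy" (pixels), "xyz" and "rotation" of the camera in the world; the wrist camera has in their place "tool_from_camera" (4x4, takes a point from camera to tool coordinates, whose origin is the TCP and whose axes are the flange's). Camera axes: x right, y up, looking along -z (the intrinsics and any distortion apply to the point x, -y, -z); pixel columns grow to the right and rows downward; lengths in m; the calibration is good to about 2 mm. A picture is of the moment at which its call begins: read the wrist's pose just before it. There is no depth.
- manip.close_job(): hands the job in; it is judged then, once.
Trained networks look in the newest picture that a camera, given by its name, has taken for a name from the list of things; names that differ only in an ending like _2 or _b are one class to them, and where a whole thing is asked for, a point or a joint stands for the part that bears it (a point fixed in the world has none). Each returns a list of dicts, best first, with "score" (0 to 1); they miss things now and then, are a little off and sometimes report something else, mostly with a low value. They report only what shows in the picture. A call takes as long as a camera call. They do not tell look-alikes from the thing itself.
- manip.find_in(camera, target): "position" ([x, y, z] in m, in world coordinates, good to about 4 mm: the middle of the surface that is visible of it).
The state is a dict: "time": time; "q": joint angles; "joint_velocities": joint speeds; "effort": joint torques, N m; "tcp_pos": TCP position; "tool_rot": TCP orientation; "ft_force": force on the tool from outside, world axes, zero at the start; "torque": the same for the moment, N m; "opening": finger opening in m; "finger_force": force on a finger pad.
Only numpy, scipy, OpenCV 4.12 (cv2) and the standard library are available. Lean on these libraries where they do the work, as an engineer would, in place of code of your own. Each camera call takes 0.05 s, during which the arm holds its last target. There are 200 camera calls.

## Working session

There is one attempt and no reset: what is moved stays moved. The work goes in short steps, Python scripts to look and compute and a tool call to move; the robot and the scene stay as the last step left them, time stands still between calls to the robot, and variables do not carry over. Pictures are saved under pics/ and viewed, at most 10 in all, crops included, and the job is handed in when it is done.

Besides the shell and the picture viewer there is one more tool, called after ">>>" in YAML: its name, and indented under it one key for each argument. servo_tool: Moves the arm, as the interface text tells. Shift numbers are shares of 0.1 m and turn numbers shares of 90 degrees, none past 1 either way. Its arguments: {"type":"object","properties":{"motion":{"type":"array"},"jaw":{"type":"number"},"squeeze":{"type":"number"}},"required":["motion"]}

```bash
mkdir -p pics
cat > h.py <<'E'
import numpy as np, cv2
from scipy.spatial.transform import Rotation as R
from cell import manip
def pix2world(s,u,v,z):
    d=np.array([(u-s['cx'])/s['fx'],-(v-s['cy'])/s['fy'],-1.0])
    Rm=np.array(s['rotation']); Rm=Rm if Rm.shape==(3,3) else R.from_rotvec(Rm).as_matrix()
    d=Rm@d; o=np.array(s['xyz']); return o+d*(z-o[2])/d[2]
def world2pix(s,p):
    Rm=np.array(s['rotation']); Rm=Rm if Rm.shape==(3,3) else R.from_rotvec(Rm).as_matrix()
    c=Rm.T@(np.array(p)-np.array(s['xyz'])); return s['cx']+s['fx']*c[0]/-c[2], s['cy']-s['fy']*c[1]/-c[2]
E
python3 - <<'E'
from h import *
for n in ('top','side'):
    s=manip.snapshot(n); cv2.imwrite(f'pics/{n}0.png',s['frame'][...,::-1])
    print(n,{k:np.round(v,3).tolist() for k,v in s.items() if k!='frame'})
    for t in ('rack','tall_cheek','low_cheek','case','rail_1','bank_a','bank_b','pills','watch','mug','glasses_case'):
        print(t,[(np.round(d['position'],3).tolist(),round(d['score'],2)) for d in manip.find_in(n,t)][:7])
st=manip.state(); print(st)
E
```

```text
top {'fx': 436.372, 'fy': 436.372, 'cx': 249.809, 'cy': 187.495, 'xyz': [0.321, -0.011, 1.651], 'rotation': [0.122, -0.129, -1.584]}
rack []
tall_cheek [([0.627, -0.103, 0.042], 0.49), ([0.659, 0.024, 0.042], 0.21)]
low_cheek []
case [([0.427, 0.182, 0.024], 0.71), ([0.517, 0.092, 0.027], 0.63)]
rail_1 [([0.669, -0.025, 0.042], 0.65), ([0.668, -0.075, 0.045], 0.65), ([0.661, 0.07, 0.047], 0.63), ([0.658, 0.167, 0.045], 0.62), ([0.662, 0.119, 0.048], 0.42)]
bank_a [([0.63, -0.033, 0.021], 0.59)]
bank_b [([0.63, -0.033, 0.021], 0.59)]
pills [([0.553, -0.192, 0.07], 0.64), ([0.661, 0.024, 0.047], 0.37)]
watch [([0.564, 0.303, 0.014], 0.59)]
mug [([0.676, 0.477, 0.038], 0.89), ([0.627, 0.197, 0.038], 0.69)]
glasses_case [([0.563, -0.481, 0.039], 0.58), ([0.678, 0.475, 0.041], 0.16)]
side {'fx': 497.179, 'fy': 497.179, 'cx': 257.014, 'cy': 199.494, 'xyz': [-0.416, 0.926, 0.836], 'rotation': [0.511, -1.209, -2.041]}
rack [([0.651, 0.043, 0.031], 0.65), ([0.659, 0.069, 0.045], 0.56), ([0.605, 0.163, 0.025], 0.38)]
tall_cheek [([0.625, -0.1, 0.034], 0.54)]
low_cheek [([0.624, 0.198, 0.021], 
[... 560 characters left out ...]
1.0903079 ,  0.7064708 , -0.027598  ,  1.48461416,  0.0220004 ,
        0.95090231, -0.07549931]), 'joint_velocities': array([-1.36173654e-04,  5.14197109e-05, -1.19961029e-03,  2.27162342e-03,
        2.41360053e-04,  1.78685198e-04, -1.21107210e-03]), 'effort': array([-4.32809311e-04, -8.82998157e+01,  1.23369120e+00, -2.36383367e+01,
        1.69140310e-02,  1.78292794e-03,  6.63560581e-05]), 'tcp_pos': array([ 0.24427272, -0.52049972,  0.23128144]), 'tool_rot': array([-3.06620560e+00, -6.83680349e-01,  2.89526609e-05]), 'ft_force': array([-0.59966404, -0.4715532 ,  0.23246502]), 'torque': array([ 0.01810996,  0.01687778, -0.01377028]), 'finger_force': 0.0, 'opening': 0.08559737564432594}
```

Run:
```python
import cv2
a=cv2.imread('pics/top0.png'); print(a.shape)
from h import *
# crop of workspace
import numpy as np
cv2.imwrite('pics/top0c.png',cv2.resize(a[40:190,150:350],None,fx=4,fy=4,interpolation=cv2.INTER_CUBIC))
```

```text
(384, 512, 3)
```

View pics/top0.png

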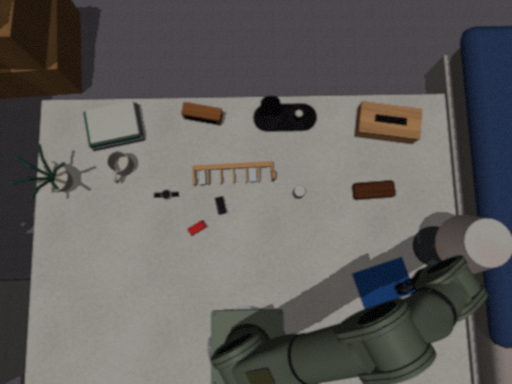

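View pics/top0c.png

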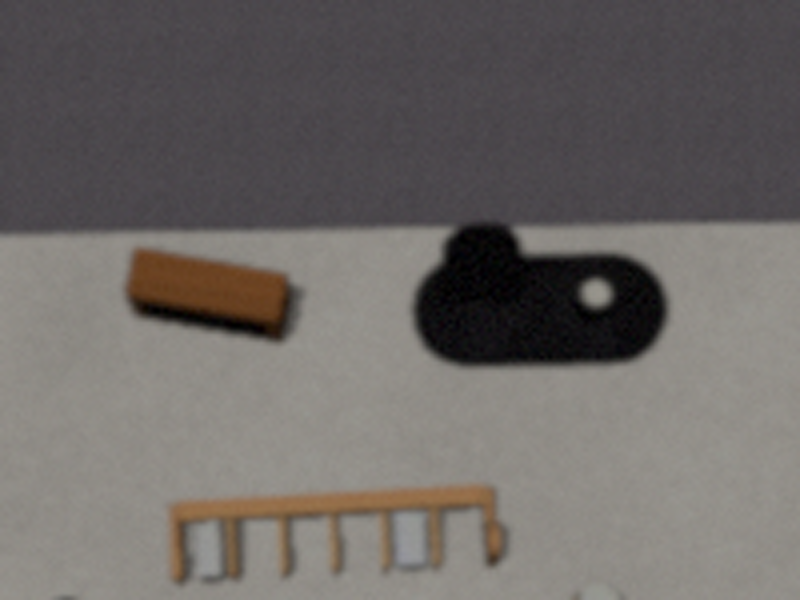

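View pics/side0.png

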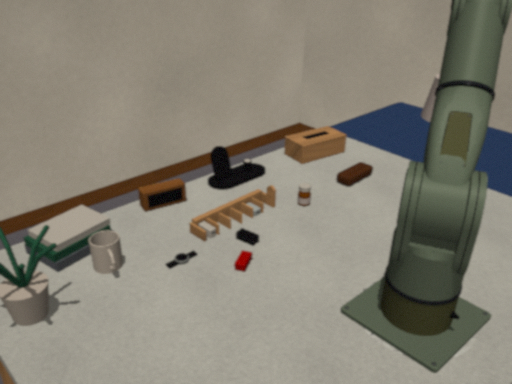

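Tall upright at the right end of the rack (crop px (497,542) → top px ≈(274,175)), i.e. world −y, so gaps are 6, 5 and 4 and the third is rack y = −24 mm. The candidates for the case are the black one at top px (221,205) and the red one at (197,228). The black one fits the description, and I'll confirm that with a wrist close-up. Now I'm moving over.

>>> servo_tool:
  motion: [0.5,-0.37,-0.1,0,1,-0.75,-0.2,0,1,-0.75,-0.2,0]
  jaw: 1

```text
time: 1.5
tcp_pos: [0.3047, -0.4071, 0.2519]
tool_rot: [-3.065, -0.687, -0.002]
ft_force: [0.2, -0.8, -0.3]
opening: 0.0441
finger_force: 0.0
```

>>> servo_tool:
  motion: [0.4,-0.3,-0.1,0,0.8,-0.6,-0.2,0,1,-0.75,-0.2,0]

```text
time: 1.8
tcp_pos: [0.3634, -0.2968, 0.2724]
tool_rot: [3.065, 0.688, 0.003]
ft_force: [0.4, -0.3, -0.7]
opening: 0.0002
finger_force: 0.0
```

>>> servo_tool:
  motion: [0.4,-0.3,0,0,0.8,-0.6,0,0,1,-0.75,0,0]

```text
time: 2.1
tcp_pos: [0.4218, -0.1857, 0.2714]
tool_rot: [-3.064, -0.689, -0.001]
ft_force: [0.7, -1.7, 0.4]
opening: -0.0004
finger_force: 0.0
```

>>> servo_tool:
  motion: [0.4,-0.3,0,0,0.8,-0.6,0,0,1,-0.75,0,0]

```text
time: 2.4
tcp_pos: [0.4803, -0.075, 0.2713]
tool_rot: [-3.064, -0.689, -0.001]
ft_force: [0.5, -1.1, 0.0]
opening: -0.0001
finger_force: 0.0
```

>>> servo_tool:
  motion: [0.4,-0.3,0,0.1,0.7,-0.5,0,0.19,0.7,-0.5,0,0.247,0.7,-0.5,0,0.247]

```text
time: 2.8
tcp_pos: [0.5211, -0.0032, 0.2711]
tool_rot: [3.14, 0.08, -0.001]
ft_force: [0.5, -0.4, 0.6]
opening: 0.0
finger_force: 0.0
```

Run:
```python
from h import *
st=manip.state(); s=manip.snapshot('wrist')
cv2.imwrite('pics/w1.png',s['frame'][...,::-1])
np.save('w1.npy',dict(s,pos=st['tcp_pos'],rv=st['tool_rot']),allow_pickle=True)
print(st['time'],st['tcp_pos'],st['tool_rot'],st['opening'],s['tool_from_camera'],s['fx'],s['cx'],s['cy'])
for t in ('case','tall_cheek','rail_1'): print(t,[(np.round(d['position'],3).tolist(),round(d['score'],2)) for d in manip.find_in('wrist',t)])
```

```text
2.8 [ 0.52112076 -0.00324899  0.27106267] [ 3.14030493e+00  7.96634451e-02 -6.92224301e-04] 1.9841330590623167e-05 [[ 3.20061234e-04  9.60769660e-01  2.77347358e-01  7.14340404e-02]
 [ 9.99999943e-01 -2.77860721e-04 -1.91460504e-04  1.22585583e-03]
 [-1.06885506e-04  2.77347404e-01 -9.60769695e-01 -1.43635886e-01]
 [ 0.00000000e+00  0.00000000e+00  0.00000000e+00  1.00000000e+00]] 302.5589296779959 258.8115065291217 195.0097747319794
case [([0.522, 0.096, 0.026], 0.93), ([0.438, 0.178, 0.025], 0.74)]
tall_cheek []
rail_1 [([0.666, -0.077, 0.049], 0.79), ([0.654, 0.16, 0.045], 0.76), ([0.662, 0.068, 0.044], 0.69), ([0.656, 0.022, 0.043], 0.64), ([0.656, 0.119, 0.046], 0.6), ([0.664, -0.03, 0.044], 0.55)]
```

View pics/w1.png

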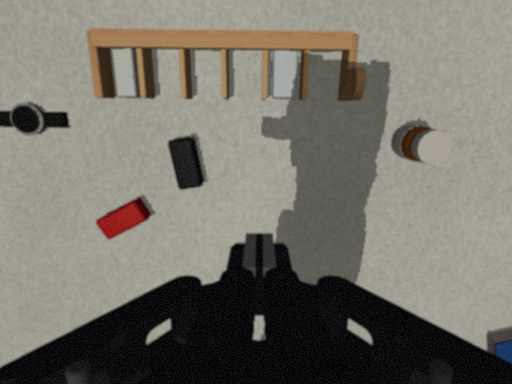

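```bash
cat >> h.py <<'E'
def wcam(d):
    Rt=R.from_rotvec(d['rv']).as_matrix(); T=np.array(d['tool_from_camera'])
    return dict(d,rotation=Rt@T[:3,:3],xyz=d['pos']+Rt@T[:3,3])
def look(name):
    st=manip.state(); s=manip.snapshot('wrist'); cv2.imwrite(f'pics/{name}.png',s['frame'][...,::-1])
    d=dict(s,pos=st['tcp_pos'],rv=st['tool_rot']); np.save(name+'.npy',d,allow_pickle=True); return wcam(d)
def case_pose(s):
    f=s['frame'].astype(int); m=((f.max(2)<60)).astype(np.uint8)
    n,l,stt,c=cv2.connectedComponentsWithStats(m); best=None
    return m,n,l,stt,c
def rackfit(s,p0,pts):
    from scipy.optimize import least_squares
    # pts: (u,v,[x,y,z] rack)
    def f(p):
        c,sn=np.cos(p[2]),np.sin(p[2]); r=[]
        for u,v,q in pts:
            w=[p[0]+c*q[0]-sn*q[1],p[1]+sn*q[0]+c*q[1],q[2]]; a=world2pix(s,w); r+=[a[0]-u,a[1]-v]
        return r
    o=least_squares(f,p0); return o.x,np.round(o.fun,1)
E
python3 - <<'E'
from h import *
d=np.load('w1.npy',allow_pickle=True).item(); s=wcam(d)
a=cv2.imread('pics/w1.png')
b=cv2.resize(a[20:200,80:380],None,fx=2.6,fy=2.6,interpolation=cv2.INTER_CUBIC); cv2.imwrite('pics/w1c.png',b)
m,n,l,stt,c=case_pose(s)
for i in range(1,n):
    if 300<stt[i,4]<5000:
        print(stt[i],c[i]); q=np.argwhere(l==i)[:,::-1]
        w=np.array([pix2world(s,u,v,0.026)[:2] for u,v in q],np.float32); print(cv2.minAreaRect(w))
# rail columns/rows: orange mask
f=d['frame'].astype(int); o=((f[...,0]-f[...,2])>50)
for u in range(95,356,20):
    v=np.where(o[20:60,u])[0]+20; print(u,v.min(),v.max(),end='; ')
for v in (36,40): u=np.where(o[v])[0]; print(v,u.min(),u.max())
# predicted overlay check
p=[0.632,0.045,0.04]
E
```

```text
[ 98  48  16  49 517] [106.09284333  71.49516441]
((0.6235070824623108, 0.18335886299610138), (0.05353312939405441, 0.01308063231408596), 2.8143739700317383)
[339  59  17  41 406] [346.31034483  80.65763547]
((0.6305803656578064, -0.10565154999494553), (0.045140109956264496, 0.01840328611433506), 2.884798049926758)
[ 35 105  33  27 369] [ 53.74796748 119.1897019 ]
((0.5674127340316772, 0.25513020157814026), (0.03141554445028305, 0.035857416689395905), 4.944591999053955)
[ 12 106  27  27 551] [ 24.91833031 118.75862069]
((0.564316987991333, 0.289324015378952), (0.03177744522690773, 0.03165415674448013), 81.3409194946289)
[ 169  137   35   52 1268] [186.16719243 161.97791798]
((0.5191264152526855, 0.08934395015239716), (0.06441900134086609, 0.034130919724702835), 12.031617164611816)
95 28 59; 115 29 46; 135 29 46; 155 29 46; 175 30 46; 195 30 47; 215 30 47; 235 30 47; 255 31 47; 275 31 48; 295 31 48; 315 31 48; 335 32 49; 355 35 59; 36 88 357
40 88 357
```

View pics/w1c.png

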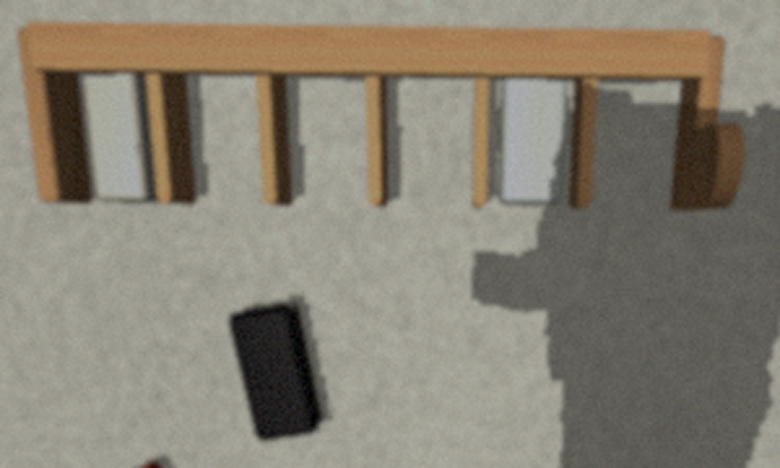

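Run:
```python
from h import *
d=np.load('w1.npy',allow_pickle=True).item(); s=wcam(d)
B=np.array([pix2world(s,u,v,.045)[:2] for u,v in ((115,28.6),(175,29.4),(235,29.9),(295,30.7),(335,31.4))])
F=np.array([pix2world(s,u,v,.045)[:2] for u,v in ((115,46.5),(175,46.7),(235,47.3),(295,48.2),(335,49))])
pb=np.polyfit(B[:,1],B[:,0],1); pf=np.polyfit(F[:,1],F[:,0],1); print(pb,pf)
D=np.array([pix2world(s,80+u/2.6,20+v/2.6,.036)[:2] for u,v in ((157,140),(267,140),(375.5,140),(481.5,140),(585,140))]); print(D, np.diff(D[:,1]))
th=-np.arctan((pb[0]+pf[0])/2); print('th',th)
yv=np.array([-np.sin(th),np.cos(th)]); xv=np.array([np.cos(th),np.sin(th)])
yoff=np.mean(D@yv-np.array([96,48,0,-48,-96])/1e3); print('yoff each',D@yv-np.array([96,48,0,-48,-96])/1e3)
xb=np.mean(B@xv)-.039; xf=np.mean(F@xv)-.021; print('xoff from back/front',xb,xf)
fr=np.array([pix2world(s,80+u/2.6,20+v/2.6,.036)[:2] for u,v in ((163,200),(270,202),(376,204),(480,205))])
print('front', fr@xv+.033)
C=xv*xb+yv*yoff; print('C',C)
for y in (-.120,-.072,-.024): print('rail',C+xv*.03+yv*y)
for k in (6,-.0): pass
print('gap front',C-xv*.033-yv*.024,'home',C-xv*.006-yv*.024)
```

```text
[-0.04013395  0.67409553] [-0.0406825   0.65651516]
[[ 0.62325955  0.13905415]
 [ 0.62578132  0.08973058]
 [ 0.62826895  0.04107489]
 [ 0.63069948 -0.0064642 ]
 [ 0.63307291 -0.05288638]] [-0.04932358 -0.04865568 -0.04753909 -0.04642219]
th 0.04038625536734722
yoff each [0.01777649 0.01639131 0.01567487 0.01607641 0.01759625]
xoff from back/front 0.6345550862317477 0.6349707280560734
front [0.63572543 0.63537524 0.63501966 0.63509136]
C [0.63336327 0.04230978]
rail [ 0.66818384 -0.07638111]
rail [ 0.66624583 -0.02842025]
rail [0.66430781 0.01954061]
gap front [0.60135919 0.01699697] home [0.62833717 0.0180871 ]
```

>>> servo_tool:
  motion: [0.4,0.3,0.1,0,0.8,0.6,0.4,0,1,0.79,0.8,0,1,0.79,0.8,0]

```text
time: 3.4
tcp_pos: [0.6245, -0.0812, 0.1865]
tool_rot: [3.14, 0.076, -0.009]
ft_force: [-1.5, -0.0, -0.6]
opening: -0.0003
finger_force: 0.0
```

>>> servo_tool:
  motion: [0.4,0,0.4,0,0.43,0,0.8,0,0.43,0,1,0,0.43,0,1.0,0,0.43,0,1.0,0]

```text
time: 3.9
tcp_pos: [0.6682, -0.0759, 0.0929]
tool_rot: [-3.141, -0.08, -0.002]
ft_force: [0.6, 0.2, 0.8]
opening: -0.0
finger_force: 0.0
```

>>> servo_tool:
  motion: [0,0,0.2,0,0,0,0.35,0,0,0,0.42,0,0,0,0.42,0]

```text
time: 4.3
tcp_pos: [0.6677, -0.0756, 0.0492]
tool_rot: [-3.14, -0.08, 0.001]
ft_force: [-0.2, -0.2, 0.5]
opening: 0.0001
finger_force: 0.0
```

>>> servo_tool:
  motion: [0,0,0.01,0,0,0,0.02,0,0,0,0.03,0,0,0,0.03,0]

```text
time: 4.7
tcp_pos: [0.668, -0.0756, 0.0465]
tool_rot: [-3.14, -0.08, -0.0]
ft_force: [-0.1, 0.4, -0.2]
opening: -0.0
finger_force: 0.0
```

>>> servo_tool:
  motion: [0,0,0.01,0,0,0,0.02,0,0,0,0.02,0]

```text
time: 5.0
tcp_pos: [0.668, -0.0756, 0.0451]
tool_rot: [-3.141, -0.08, -0.001]
ft_force: [-4.3, 0.9, 13.0]
opening: 0.0
finger_force: 6.6
```

>>> servo_tool:
  motion: [0,-0.06,0,0,0,-0.12,0,0,0,-0.18,0,0,0,-0.24,0,0,0,-0.3,0,0,0,-0.36,0,0,0,-0.42,0,0,0,-0.48,0,0,0,-0.48,0,0]

```text
time: 5.9
tcp_pos: [0.6661, -0.0277, 0.0451]
tool_rot: [3.14, 0.08, 0.003]
ft_force: [-0.2, -0.0, 8.9]
opening: -0.0005
finger_force: 4.8
```

>>> servo_tool:
  motion: [0,-0.06,0,0,0,-0.12,0,0,0,-0.18,0,0,0,-0.24,0,0,0,-0.3,0,0,0,-0.33,0,0,0,-0.33,0,0]

```text
time: 6.6
tcp_pos: [0.6644, 0.0049, 0.0451]
tool_rot: [3.14, 0.08, 0.003]
ft_force: [0.2, -1.9, 8.9]
opening: -0.0002
finger_force: 4.7
```

>>> servo_tool:
  motion: [0,-0.05,0,0,0,-0.1,0,0,0,-0.13,0,0,0,-0.13,0,0]

```text
time: 7.0
tcp_pos: [0.6638, 0.0177, 0.0451]
tool_rot: [3.14, 0.08, 0.003]
ft_force: [-0.6, -2.3, 9.0]
opening: -0.0003
finger_force: 4.7
```

>>> servo_tool:
  motion: [0,0,-0.3,0,0,0,-0.7,0,0,0,-1,0,0,0,-1,0]

```text
time: 7.4
tcp_pos: [0.6648, 0.0182, 0.1484]
tool_rot: [-3.14, -0.08, -0.009]
ft_force: [1.2, -0.5, 0.4]
opening: -0.0001
finger_force: 0.0
```

>>> servo_tool:
  motion: [-0.4,-0.3,0,0,-0.8,-0.6,0,0,-1,-0.8,0,0,-1,-0.8,0,0]
  jaw: -1

```text
time: 7.8
tcp_pos: [0.5568, 0.0963, 0.1444]
tool_rot: [-3.139, -0.086, 0.002]
ft_force: [0.8, 0.1, -0.2]
opening: 0.0583
finger_force: 0.0
```

>>> servo_tool:
  motion: [-0.3,0,0,-0.05,-0.41,0,0,-0.102,-0.41,0,0,-0.102,-0.41,0,0,-0.102]

```text
time: 8.2
tcp_pos: [0.519, 0.0908, 0.1442]
tool_rot: [-3.124, -0.327, -0.001]
ft_force: [0.1, -0.1, -0.6]
opening: 0.0854
finger_force: 0.0
```

Run:
```python
from h import *
s=look('w2'); print(s['pos'],s['rv'])
print([(np.round(d['position'],3).tolist(),round(d['score'],2)) for d in manip.find_in('wrist','case')])
```

```text
[0.51904466 0.09075149 0.14423921] [-3.12448556e+00 -3.26603321e-01 -8.22235421e-04]
[([0.442, 0.183, 0.024], 0.78), ([0.519, 0.095, 0.025], 0.67)]
```

View pics/w2.png

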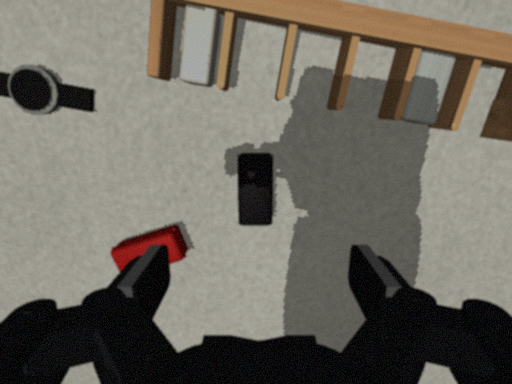

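>>> servo_tool:
  motion: [0,0,0.3,0,0,0,0.6,0,0,0,0.9,0,0,0,0.95,0,0,0,0.95,0]
  jaw: -0.4

```text
time: 8.8
tcp_pos: [0.5183, 0.0908, 0.0491]
tool_rot: [3.124, 0.329, -0.002]
ft_force: [0.6, 0.4, 0.9]
opening: 0.0595
finger_force: 0.0
```

>>> servo_tool:
  motion: [0,0,0.15,0,0,0,0.3,0,0,0,0.4,0,0,0,0.42,0,0,0,0.42,0]

```text
time: 9.3
tcp_pos: [0.5186, 0.091, 0.0079]
tool_rot: [-3.124, -0.33, -0.001]
ft_force: [0.0, -1.6, -0.0]
opening: 0.0599
finger_force: 0.0
```

>>> servo_tool:
  motion: [0,0,0.02,0,0,0,0.02,0,0,0,0.02,0,0,0,0.02,0,0,0,0.02,0]
  jaw: 0.22
  squeeze: 20

```text
time: 9.8
tcp_pos: [0.5183, 0.091, 0.0054]
tool_rot: [-3.124, -0.331, -0.0]
ft_force: [-1.2, 0.7, 1.2]
opening: 0.0331
finger_force: 0.2
```

>>> servo_tool:
  motion: [-0.01,0.1,0,0.01,-0.03,0.2,0,0.03,-0.05,0.32,0,0.05,-0.06,0.44,0,0.07,-0.08,0.55,0,0.09,-0.1,0.65,0,0.1,-0.12,0.74,0,0.11,-0.12,0.764,0,0.11,-0.12,0.764,0,0.11]

```text
time: 10.7
tcp_pos: [0.5226, 0.0136, 0.0053]
tool_rot: [-3.141, -0.06, 0.0]
ft_force: [-0.3, 0.8, -0.5]
opening: 0.0333
finger_force: 0.0
```

>>> servo_tool:
  motion: [0,0,0,0,0,0,0,0,0,0,0,0,0,0,0,0]
  jaw: 0

```text
time: 11.1
tcp_pos: [0.5225, 0.014, 0.0053]
tool_rot: [-3.141, -0.061, 0.0]
ft_force: [-0.1, 0.4, -0.6]
opening: 0.0426
finger_force: 0.0
```

>>> servo_tool:
  motion: [0,0,-0.3,0,0,0,-0.6,0,0,0,-1,0,-0.4,0,-1,0,-0.6,0,-1,0,-0.6,0,-1,0]
  jaw: 0

```text
time: 11.7
tcp_pos: [0.4605, 0.0115, 0.1058]
tool_rot: [-3.141, -0.06, 0.002]
ft_force: [0.1, 0.7, 0.6]
opening: 0.0425
finger_force: 0.0
```

Run:
```python
from h import *
s=look('w3'); print(s['pos'],s['rv'])
print([(np.round(d['position'],3).tolist(),round(d['score'],2)) for d in manip.find_in('wrist','case')])
m,n,l,stt,c=case_pose(s)
for i in range(1,n):
    if 600<stt[i,4]<8000: print(stt[i],cv2.minAreaRect(np.array([pix2world(s,u,v,0.026)[:2] for u,v in np.argwhere(l==i)[:,::-1]],np.float32)))
```

```text
[0.46054371 0.01148023 0.10580167] [-3.14087232e+00 -6.02070346e-02  2.06058095e-03]
[([0.521, 0.014, 0.026], 0.84), ([0.437, 0.176, 0.024], 0.76)]
[ 239   75   44   92 3889] ((0.5217894315719604, 0.011676119640469551), (0.06369813531637192, 0.031007369980216026), 1.871978521347046)
```

View pics/w3.png

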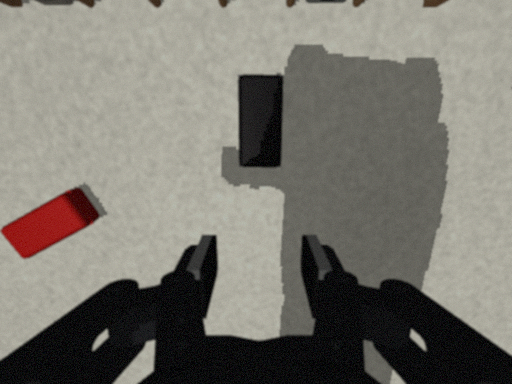

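>>> servo_tool:
  motion: [0,0,0.2,0,0,0,0.4,0,0,0,0.6,0,0,0,0.8,0,0,0,0.95,0,0,0,0.97,0,0,0,0.97,0]
  jaw: 1

```text
time: 12.5
tcp_pos: [0.4628, 0.0115, 0.0082]
tool_rot: [-3.141, -0.06, 0.001]
ft_force: [-0.3, 0.2, 1.3]
opening: -0.0003
finger_force: 0.0
```

>>> servo_tool:
  motion: [0.05,0,0,0,0.1,0,0,0,0.15,0,0,0,0.2,0,0,0,0.25,0,0,0,0.31,0,0,0,0.37,0,0,0,0.43,0,0,0,0.49,0,0,0,0.55,0,0,0]

```text
time: 13.5
tcp_pos: [0.518, 0.0136, 0.0083]
tool_rot: [-3.141, -0.06, 0.0]
ft_force: [-0.1, 0.4, -0.2]
opening: -0.0002
finger_force: 0.1
```

Run:
```python
from h import *
s=look('w4'); print(s['pos'],s['rv'])
for cam in ('wrist','top'):
    if cam=='top': manip.snapshot('top')
    print([(np.round(d['position'],3).tolist(),round(d['score'],2)) for d in manip.find_in(cam,'case')])
```

```text
[0.51800247 0.01361675 0.00829526] [-3.14092969e+00 -5.99354058e-02  9.28229202e-05]
[([0.565, 0.018, 0.028], 0.75), ([0.451, 0.156, 0.007], 0.65)]
[([0.421, 0.184, 0.022], 0.58)]
```

View pics/w4.png

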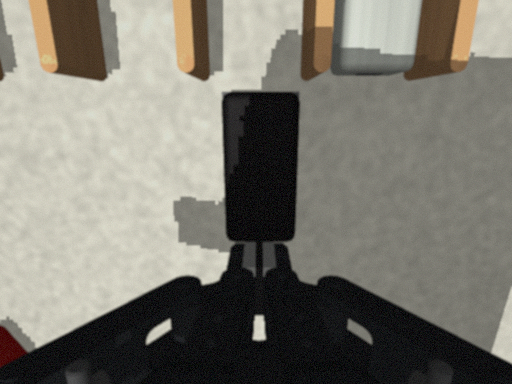

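>>> servo_tool:
  motion: [0.06,0,0,0,0.12,0,0,0,0.18,0,0,0,0.24,0,0,0,0.3,0,0,0,0.36,0,0,0,0.42,0,0,0,0.46,0,0,0,0.5,0,0,0,0.54,0,0,0]

```text
time: 14.7
tcp_pos: [0.5717, 0.0157, 0.0083]
tool_rot: [-3.141, -0.06, 0.0]
ft_force: [-0.2, -0.4, -0.2]
opening: -0.0001
finger_force: 0.1
```

>>> servo_tool:
  motion: [0.02,0,0,0,0.04,0,0,0,0.06,0,0,0,0.08,0,0,0,0.1,0,0,0,0.1,0,0,0]

```text
time: 15.3
tcp_pos: [0.5817, 0.0161, 0.0083]
tool_rot: [-3.141, -0.06, -0.0]
ft_force: [-0.4, -0.8, 0.7]
opening: -0.0003
finger_force: 0.0
```

>>> servo_tool:
  motion: [0.01,0,0,0,0.02,0,0,0,0.03,0,0,0,0.03,0,0,0]

```text
time: 15.7
tcp_pos: [0.5837, 0.0161, 0.0082]
tool_rot: [-3.141, -0.06, 0.003]
ft_force: [-5.6, 0.3, 3.2]
opening: 0.0002
finger_force: 2.7
```

>>> servo_tool:
  motion: [0.01,0,0,0,0.015,0,0,0,0.015,0,0,0]

```text
time: 16.0
tcp_pos: [0.5837, 0.0161, 0.0081]
tool_rot: [-3.141, -0.06, 0.008]
ft_force: [-15.0, -1.0, 10.8]
opening: -0.0
finger_force: 7.5
```

The TCP stopped and the force rose to 15 N, so the case is home against the wall. I'll back off, lift, and check.

>>> servo_tool:
  motion: [-0.1,0,0,0,-0.4,0,0,0,-0.6,0,0,0,-0.6,0,-0.4,0,-0.6,0,-0.8,0,-0.6,0,-1,0,-0.6,0,-1,0]

```text
time: 16.7
tcp_pos: [0.5272, 0.014, 0.1109]
tool_rot: [-3.141, -0.06, -0.007]
ft_force: [0.2, 0.2, -0.7]
opening: -0.0002
finger_force: 0.0
```

Run:
```python
from h import *
s=look('w5'); print(s['pos'],manip.state()['ft_force'])
C=np.array([.6334,.0423]); th=.0404; M=np.array([[np.cos(th),np.sin(th)],[-np.sin(th),np.cos(th)]])
for d in manip.find_in('wrist','case'): print(M@(np.array(d['position'][:2])-C),d['score'])
m,n,l,stt,c=case_pose(s)
for i in range(1,n):
    if 600<stt[i,4]<8000:
        r=cv2.minAreaRect(np.array([pix2world(s,u,v,0.026)[:2] for u,v in np.argwhere(l==i)[:,::-1]],np.float32)); print(stt[i],M@(np.array(r[0])-C),r)
```

```text
[0.52722952 0.01397375 0.1108537 ] [-0.27466012  0.07031519 -0.12437966]
[-0.18923191  0.14416052] 0.76
[-0.0063407  -0.02316281] 0.64
[ 235   15   49   97 4268] [-0.00664531 -0.0255871 ] ((0.627793550491333, 0.016465378925204277), (0.06221183016896248, 0.03239443898200989), 2.2260496616363525)
[   0   17   41   87 1350] [-0.0041666  0.1421672] ((0.6234948039054871, 0.18418291211128235), (0.055732954293489456, 0.017466899007558823), 3.327392578125)
```

View pics/w5.png

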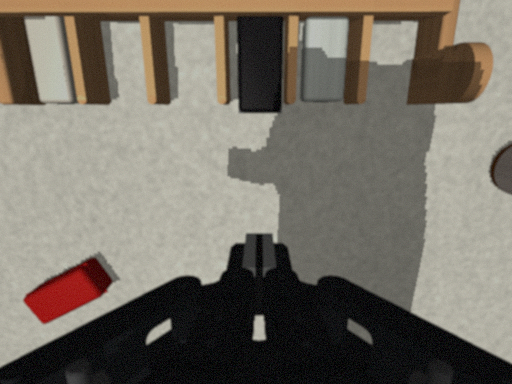

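The black case (px (260,63)) sits in the third gap from the tall cheek, at rack x ≈ −6.5 mm, y ≈ −24 mm, straight and home. The banks are where they were, and the hand is clear.

```bash
python3 -c "
from cell import manip; print(manip.close_job())"
```

```text
the job is handed in; nothing more can be done
None
```

I ran the fingertip along the rail behind gaps one to three from the tall cheek without going further. The black case is in the third gap, home against the back wall and straight, and the hand is clear; the job is handed in, with no verdict returned.

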